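# Calibrate a grinder head and clear the bench

### The job

Calibrate this grinder and clear the bench: using the stylus, first switch the orange rocker on the controller fully on, then turn the slim grind collar until its red pointer meets the green mark, without your fingers pressing on the fixed rings above and below it, and then use the stylus again to switch the orange rocker fully off, leaving the white rockers as they are. Whenever it suits, lean every keypad module that is lying about on the rest, standing on its short end inside the ledge with its back against the rail and its keys facing out, and finish with the stylus lying on the black mat. Keep your fingers off the orange rocker and do not disturb the coffee cup, tamper and screwdriver.

Things in the scene. Friction and masses are not known exactly. Their poses are not given: they have to be found in the camera images.
- rest: fixed rest, 320 mm long along y (room for 3 keypads, 95 mm apart); origin on bench. Blue base sheet 4 mm thick, x -58 to 78 mm; orange front ledge 14 mm high, inner face at x = -50 mm; black rubber rail behind, x 40 to 50 mm, top 72 mm up. A keypad with its lower short end on the sheet inside the ledge and its back on the rail slopes about 40 degrees, keys facing up and -x (robot side).
- pad_a: a keypad module: black slab 130 x 50 x 12 mm, about 0.12 kg, a row of five keys (1 mm high) on its top face. Origin at the centre of its plain underside; x along the length, y across the width, z out of the key face. Loose, starts flat on the bench, keys up. May be absent (None).
- pad_b: another keypad module: black slab 130 x 50 x 12 mm, about 0.12 kg, a row of five keys (1 mm high) on its top face. Origin at the centre of its plain underside; x along the length, y across the width, z out of the key face. Loose, starts flat on the bench, keys up. May be absent (None).
- pad_c: another keypad module: black slab 130 x 50 x 12 mm, about 0.12 kg, a row of five keys (1 mm high) on its top face. Origin at the centre of its plain underside; x along the length, y across the width, z out of the key face. Loose, starts flat on the bench, keys up. May be absent (None).
- stylus: yellow stylus lying on the bench: square handle 12 x 12 mm, 100 mm long (x from -55 to +45 mm), then a thin black and steel nib of 9 then 6 mm diameter ending at x = +65.5 mm. Mass 30 g. Origin under its middle (its axis is 6 mm above the origin), x towards the nib. It starts with the nib roughly towards the robot.
- stylus_nib (a point): the very tip of the stylus nib (ball end of 3 mm radius)
- mat: black rubber mat fixed on the bench, 140 mm (x) x 100 mm (y), 2 mm thick; origin at its centre on the bench
- controller: fixed grey controller box 130 (x) x 160 (y) x 60 mm high, origin at the centre of its underside; a black bezel 50 x 126 mm on its top (66 mm above the bench) carries a row of five small rocker switches along y, 22 mm apart; which place has the orange one varies
- switch_orange: the orange rocker switch's place in the row (with its rocker): origin at the middle of the switch on the bezel top, axes as the controller's
- rk_orange (a joint): angle of the orange rocker: 0 = off (its end on the controller's -x side stands up, 7 mm above the other end), 0.6 = on (that end pressed down, the +x end up). Stays where left; 1 to 1.5 N on the raised end moves it. 26 mm long (along controller x), 13 mm wide, hinge along controller y, 67 mm above the bench.
- end_orange (a point): spot to press on for switching on the orange rocker: on its top face, 10.5 mm from the hinge towards the controller's -x side (the spot to press for off lies as far on the +x side); it moves with the rocker
- end_white1 (a point): the same spot on one of the four white rockers (made like the orange one, starts off); it moves with the rocker
- end_white2 (a point): the same spot on one of the four white rockers (made like the orange one, starts on); it moves with the rocker
- end_white3 (a point): the same spot on one of the four white rockers (made like the orange one, starts off); it moves with the rocker
- end_white4 (a point): the same spot on one of the four white rockers (made like the orange one, starts on); it moves with the rocker
- head: fixed grinder head on the bench: grey casting (100 mm square foot 12 mm high, round body of 42 mm radius up to 50 mm), a stack of three rings about its vertical axis on top; origin on that axis at bench height. Its green mark lies towards its own -x.
- lower_ring: fixed black ring under the collar, radius 40 mm, from 50 to 58 mm above the bench; origin on the axis at its underside
- upper_ring: fixed black ring over the collar, radius 22.5 mm, from 75 to 89 mm above the bench, with a green mark; origin on the axis at its underside
- collar (a joint): angle of the slim knurled aluminium grind collar between the two fixed rings: radius 30 mm, from 59 to 74 mm above the bench, range 0 to 2.4 rad, growing anticlockwise seen from above; its red pointer meets the green mark at 1.6. Stays where it is left (friction 0.08 N m).
- collar_pointer (a point): outer end of the red pointer on the collar, 30 mm from the axis, 74 mm above the bench; turns with the collar
- ring_mark (a point): where the pointer's end is when it meets the green mark
- cup: bystander: black paper coffee cup with a white lid, 81 mm wide, 102 mm tall, origin under its centre
- tamper: bystander: dark wooden coffee tamper standing upright, 58 mm foot, 90 mm tall, origin under its centre
- screwdriver: bystander: red-handled screwdriver lying on the bench, about 200 mm long

How it is judged:
By the outcome, as a careful person would: the job done as asked, in the order asked, and still so for the second after the job is handed in, with the robot touching nothing.
Of pad_a, pad_b, pad_c only 2 to 3 are there at a start; the rules pass over those that are not, and their reading is None.
At some moment in a run one of stylus, pad_a, pad_b, pad_c may be knocked a few centimetres aside while the robot is not near it.
It also fails if it takes over 210 s, if anything falls off the work surface, if the arm or the gripper's body presses on something with over 40 N, if the wrist force passes 120 N, or if a joint passes its speed limit or range.

### The arm

A 6-joint arm with a two-finger parallel gripper is mounted at the origin on the work surface. World frame = base frame: x ahead of the robot, y to its left, z up, the work surface at z = 0. Lengths are in m, angles in rad, forces in N, time in s.
With the tool pointing down it reaches from about 0.35 to 0.875 m from the base axis. Payload 4.2 kg.
Tool frame: the origin (TCP) lies at the centre of the arm's flange, where the gripper is bolted on; the fingertips stand 182 mm ahead of it and the grasp point (between the pads) lies 164 mm ahead of it; z points along the fingers, y is the line along which they close (so a half turn about z gives the same grasp; the last joint's range is limited). The gripper opens to 87 mm and grips with 3 to 60 N. Pads are 19 mm wide; open, the fingers measure 117 mm over their backs; the gripper's body (75 mm by 190 mm) begins 51 mm behind the grasp point.
Start: joints at [1.421, 0.385, 0.008, 0, -1.194, -0.259], TCP at [0.248, 0.573, 0.405] pointing down, gripper open.
Joint ranges: [-3.14, 3.14], [-1.21, 2.06], [-1.07, 1.41], [-3.16, 2.05], [-2.99, -0.16], [-3.1, 3.1]. Speed limits (rad/s): [2.79, 2.79, 3.14, 3.14, 3.14, 3.14].

### API

Orientations are given as a unit quaternion [x, y, z, w].
In Python, from workcell import env, eoat, kinematics, eyes gives the robot as it stands. Calls block until the motion is done:
- env.movep(position, orientation): joint-space move of the TCP to a pose.
- env.move_linear(position, ori=None, vel=0.15, until_force=None): straight line of the TCP; ori=None keeps the orientation; vel is the mean speed in m/s. With until_force (N) it stops when the force on the tool has changed by that much, and returns True; else False.
- env.movej(angles): joint-space move.
- eoat.gripper_to(opening, effort=None): finger opening in m; effort is the grip in N (None keeps the last); returns when the fingers have stopped.
- env.dwell(seconds).
- kinematics.solve_ik(position, orientation): joint angles nearest the present ones, or None.
- env.state(): the state.
- eyes.camera(name): name is "scene" or "top" or "wrist"; returns the picture (384x512x3 uint8, red, green, blue); there is no depth.
- eyes.camera_params(name): a dict with "mtx" (3x3 intrinsics, pixels), "R" (3x3) and "t" (3): a world point X has camera coordinates R X + t; the wrist camera has in their place "T_tool_cam" (4x4, takes a point from camera to tool coordinates, whose origin is the TCP and whose axes are the flange's). Camera axes: x right, y down, z forward; pixel columns grow to the right and rows downward; lengths in m; the calibration is good to about 2 mm. A picture is of the moment at which its call begins: read the wrist's pose just before it. camera_params takes no time and is no camera call.
A pose or a line that the arm cannot do raises env.Unreachable and nothing moves.
- env.sign_off(): hands the job in; it is judged then, once.
The state is a dict: "clock": time; "joint_pos": joint angles; "joint_vel": joint speeds; "tau": joint torques, N m; "ee_pos": TCP position; "orientation": TCP orientation; "ft_force": force on the tool from outside, world axes, zero at the start; "wrist_torque": the same for the moment, N m; "grip_width": finger opening in m; "grip_force": force on a finger pad.
Only numpy, scipy, OpenCV 4.12 (cv2) and the standard library are available. Lean on these libraries where they do the work, as an engineer would, in place of code of your own. Each camera call takes 0.05 s, during which the arm holds its last target. There are 200 camera calls.

## Working session

There is one attempt and no reset: what is moved stays moved. The work goes in short steps, each a Python script; the robot and the scene stay as the last script left them, time stands still between calls to the robot, and variables do not carry over. Pictures are saved under pics/ and viewed, at most 14 in all, crops included, and the job is handed in when it is done.

```bash
ls; mkdir -p pics
python3 - <<'E'
from workcell import env, eoat, kinematics, eyes
import cv2, numpy as np
for n in ["top","scene"]:
    im=eyes.camera(n); p=eyes.camera_params(n)
    cv2.imwrite(f"pics/{n}0.png",cv2.resize(im[:,:,::-1],(800,600),interpolation=cv2.INTER_CUBIC))
    cv2.imwrite(f"pics/{n}0_raw.png",im[:,:,::-1])
    print(n,p["mtx"].round(1).tolist(),p["R"].round(3).tolist(),p["t"].round(3).tolist(), (-p["R"].T@p["t"]).round(3))
p=eyes.camera_params("wrist");print(p["mtx"].round(1).tolist(),p["T_tool_cam"].round(3).tolist())
s=env.state();print(s)
E
```

```text
pics
top [[487.6, 0.0, 258.3], [0.0, 487.6, 190.8], [0.0, 0.0, 1.0]] [[-0.029, -1.0, -0.01], [-0.994, 0.03, -0.108], [0.108, 0.007, -0.994]] [-0.077, 0.592, 1.162] [ 0.46  -0.102  1.218]
scene [[462.5, 0.0, 262.4], [0.0, 462.5, 193.3], [0.0, 0.0, 1.0]] [[0.899, 0.438, -0.006], [0.333, -0.692, -0.641], [-0.285, 0.574, -0.768]] [-0.495, -0.218, 1.627] [ 0.981 -0.867  1.106]
[[272.2, 0.0, 256.5], [0.0, 272.2, 194.3], [0.0, 0.0, 1.0]] [[-0.0, -0.961, -0.276, 0.075], [1.0, -0.0, 0.0, -0.0], [-0.0, -0.276, 0.961, 0.02], [0.0, 0.0, 0.0, 1.0]]
{'clock': 0.1, 'joint_pos': array([ 1.42063461e+00,  3.85501695e-01,  6.75994985e-03, -4.11737723e-04,
       -1.19398393e+00, -2.58618728e-01]), 'joint_vel': array([ 0.00111761, -0.00310675,  0.00391457,  0.00145946,  0.00106535,
       -0.00041195]), 'tau': array([-1.36882563e-04, -3.91691852e+01,  1.87934554e+01,  4.23180073e+00,
        1.34753046e-02, -6.85758232e-05]), 'ee_pos': array([0.24832077, 0.57336303, 0.40375778]), 'orientation': array([ 9.79169044e-01, -2.03044369e-01, -1.38784031e-04,  9.73625526e-04]), 'ft_force': array([0.78348547, 0.56335637, 0.09190032]), 'wrist_torque': array([-0.01716393,  0.00020697,  0.00998092]), 'grip_force': 0.0, 'grip_width': 0.08684711963528059}
```

View pics/top0.png

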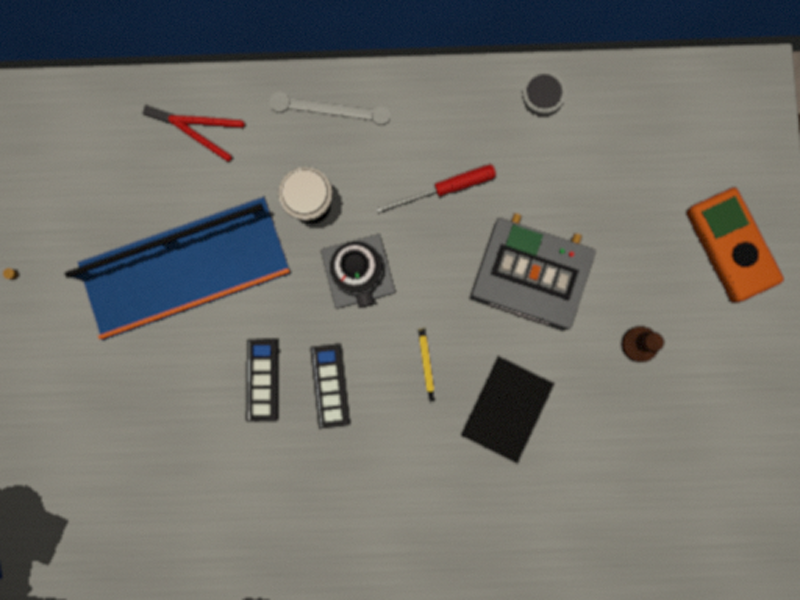

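View pics/scene0.png

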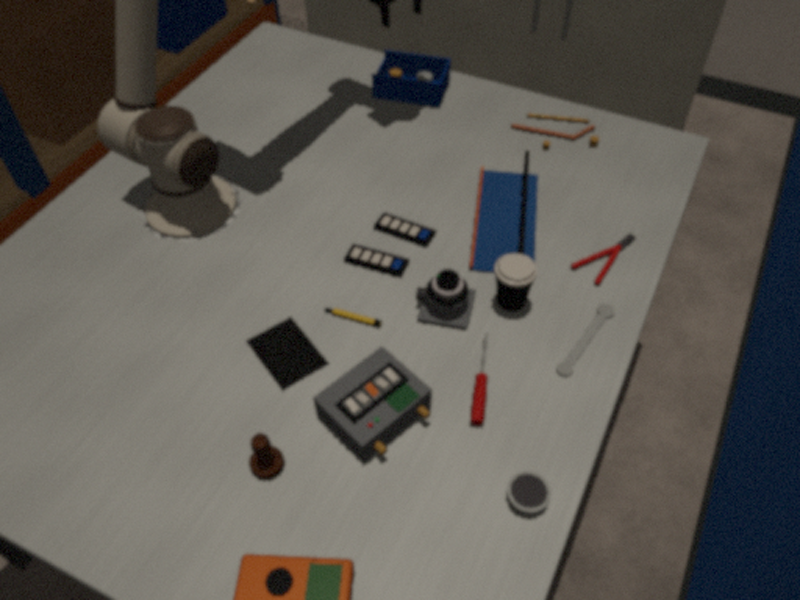

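Top view: stylus (427,365) with nib down (432,400); two keypads (262,380) and (330,385); rest (180,270); grinder (357,268); controller (533,275) with orange rocker (535,272); mat (507,408); cup (305,195). Only two pads are visible.

```bash
cat > h.py <<'E'
from workcell import env, eoat, kinematics, eyes
import cv2, numpy as np
from scipy.spatial.transform import Rotation as Rot
def cam(n, st=None):
    p=eyes.camera_params(n)
    if n=="wrist":
        st=st or env.state()
        T=np.eye(4);T[:3,:3]=Rot.from_quat(st["orientation"]).as_matrix();T[:3,3]=st["ee_pos"]
        M=np.linalg.inv(T@p["T_tool_cam"]);return p["mtx"],M[:3,:3],M[:3,3]
    return p["mtx"],p["R"],p["t"]
def ray(c,u,v,z):
    K,R,t=c; d=R.T@np.linalg.solve(K,[u,v,1.]); o=-R.T@t
    return o+d*(z-o[2])/d[2]
def proj(c,X):
    K,R,t=c; x=K@(R@np.asarray(X,float)+t); return x[:2]/x[2]
S=0.64
def big(c,u,v,z): return ray(c,(u+.5)*S-.5,(v+.5)*S-.5,z)
def down(yaw):  # tool z down, closing line (tool y) at world angle yaw
    y=np.array([np.cos(yaw),np.sin(yaw),0]);z=np.array([0,0,-1.]);x=np.cross(y,z)
    return Rot.from_matrix(np.c_[x,y,z]).as_quat()
def snap(name,fn):
    st=env.state(); im=eyes.camera(name)
    cv2.imwrite(f"pics/{fn}_raw.png",im[:,:,::-1])
    cv2.imwrite(f"pics/{fn}.png",cv2.resize(im[:,:,::-1],(800,600),interpolation=cv2.INTER_CUBIC))
    c=cam(name,st); np.savez(f"pics/{fn}.npz",K=c[0],R=c[1],t=c[2]); return im,c
def load(fn):
    d=np.load(f"pics/{fn}.npz");return d["K"],d["R"],d["t"]
E
python3 - <<'E'
from h import *
c=cam("top")
for n,u,v,z in [("sty tail",422,331,.006),("nib",432,400,.006),("padL top",262,339,.012),("padL bot",262,421,.012),("padR top",326,346,.012),("padR bot",334,426,.012),
 ("mat c",507,409,.002),("mat1",499,357,.002),("mat2",554,384,.002),("mat3",517,462,.002),("mat4",462,434,.002),
 ("bez c",535,272,.066),("orange",535,272,.07),("bez a",500,247,.066),("bez b",579,273,.066),("box1",499,219,.06),("box2",594,249,.06),("box3",568,328,.06),("box4",471,296,.06),
 ("rest ledgeL",101,337,.014),("ledgeR",290,270,.014),("railL",68,273,.072),("railR",268,209,.072),("sheet TL",79,262,.004),("sheet TR",265,198,.004),
 ("head top",357,262,.089),("foot1",321,249,.012),("foot2",379,236,.012),("foot3",396,294,.012),("foot4",336,307,.012),("cup",306,189,.102),("tamper",642,344,0),("sd tip",378,212,0),("sd end",494,172,.015)]:
    print(n,big(c,u,v,z).round(4))
E
```

```text
sty tail [ 0.5389 -0.1212  0.006 ]
nib [ 0.4296 -0.1335  0.006 ]
padL top [0.5333 0.1329 0.012 ]
padL bot [0.4047 0.134  0.012 ]
padR top [0.5192 0.0316 0.012 ]
padR bot [0.3938 0.0212 0.012 ]
mat c [ 0.412  -0.2515  0.002 ]
mat1 [ 0.4942 -0.2423  0.002 ]
mat2 [ 0.4491 -0.3274  0.002 ]
mat3 [ 0.3294 -0.2635  0.002 ]
mat4 [ 0.3751 -0.1791  0.002 ]
bez c [ 0.62   -0.2951  0.066 ]
orange [ 0.6194 -0.2945  0.07  ]
bez a [ 0.6601 -0.2435  0.066 ]
bez b [ 0.6164 -0.3619  0.066 ]
box1 [ 0.705  -0.2446  0.06  ]
box2 [ 0.6537 -0.3882  0.06  ]
box3 [ 0.5335 -0.3421  0.06  ]
box4 [ 0.5867 -0.1968  0.06  ]
rest ledgeL [0.5438 0.3884 0.014 ]
ledgeR [0.6422 0.0868 0.014 ]
railL [0.639  0.4167 0.072 ]
railR [0.729  0.1103 0.072 ]
sheet TL [0.667 0.43  0.004]
sheet TR [0.7634 0.1277 0.004 ]
head top [ 0.6399 -0.0257  0.089 ]
foot1 [0.675  0.0369 0.012 ]
foot2 [ 0.6933 -0.0568  0.012 ]
foot3 [ 0.5987 -0.0815  0.012 ]
foot4 [0.5808 0.0146 0.012 ]
cup [0.7507 0.0475 0.102 ]
tamper [ 0.5083 -0.4708  0.    ]
sd tip [ 0.7354 -0.0557  0.    ]
sd end [ 0.792  -0.2453  0.015 ]
```

Run:
```python
from h import *
for n,(x,y,z,yaw) in dict(rest=(.62,.25,.42,-72),head=(.60,-.03,.33,-90),ctrl=(.58,-.28,.33,-112),sty=(.45,-.13,.33,-85)).items():
    env.movep([x,y,z],down(np.radians(yaw))); snap("wrist",n); print(n,env.state()["clock"],env.state()["joint_pos"].round(2))
a=[cv2.imread(f"pics/{n}.png") for n in("rest","head","ctrl","sty")]
```

```text
rest 1.9417 [ 0.63  0.45  0.15 -0.   -1.27  1.26]
head 3.125 [ 0.22  0.41 -0.16  0.   -1.01  1.35]
ctrl 4.1583 [-0.2   0.47 -0.05 -0.   -1.05  1.39]
sty 5.0167 [ 0.07  0.19 -0.47  0.   -0.9   1.59]
```

View pics/rest.png

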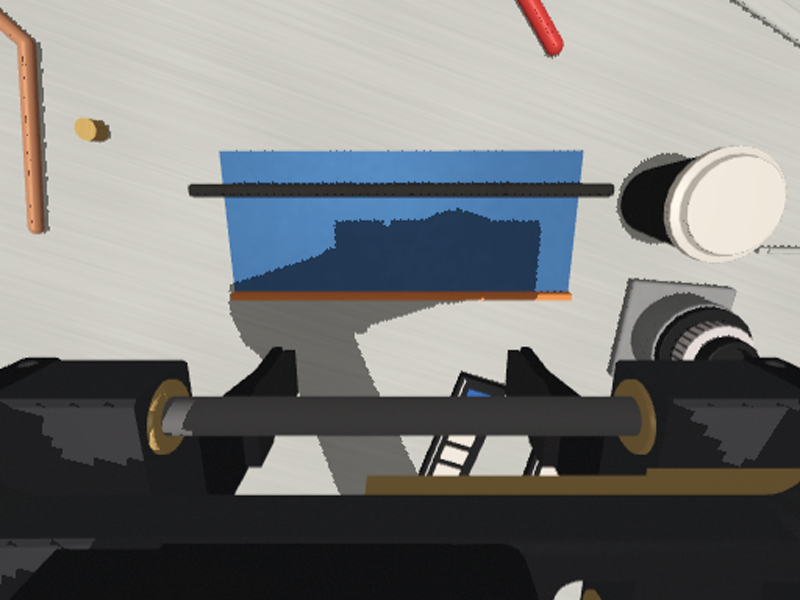

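View pics/head.png

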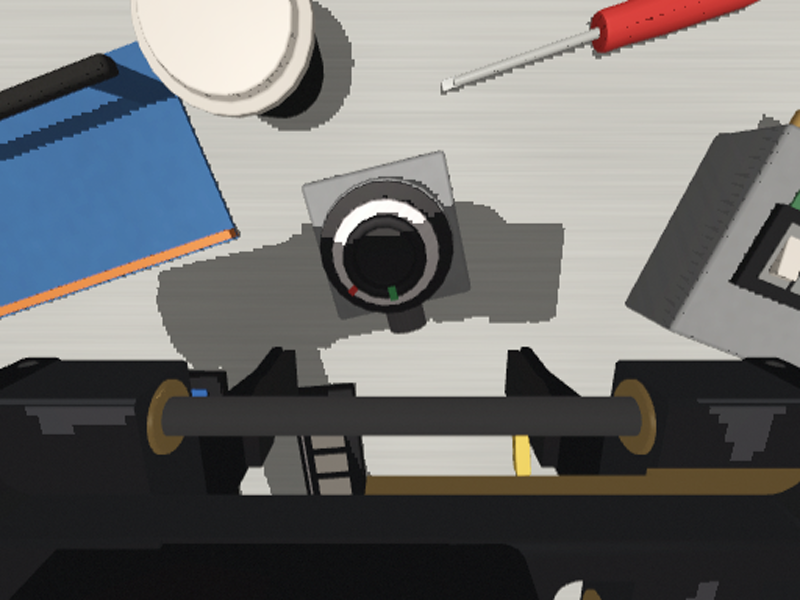

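View pics/ctrl.png

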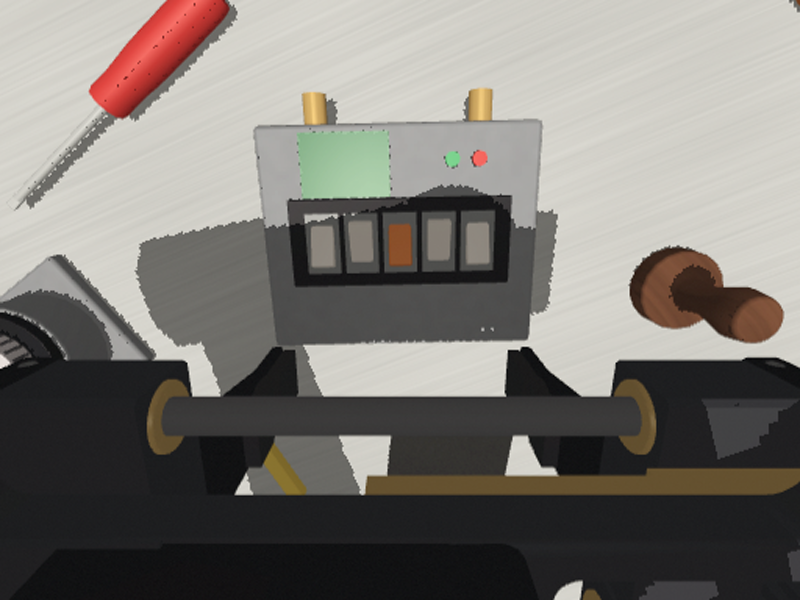

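View pics/sty.png

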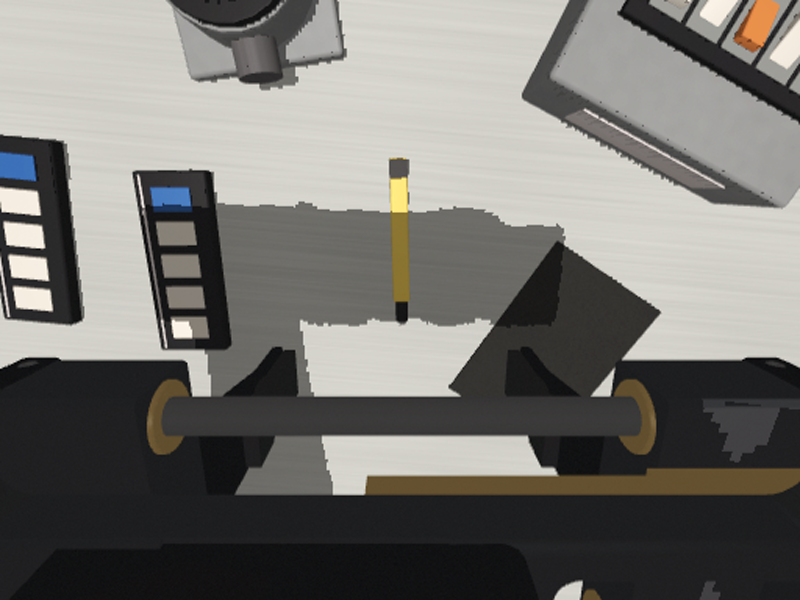

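Wrist views: rest ledge ends (231,297),(571,297), rail ends (189,190),(613,190). The head's ring centre is (384,257), red pointer (353,290) and green mark (393,292), so the pointer is clockwise of the mark. Bezel corners are (289,201),(510,196),(507,280),(295,286) and the orange rocker, middle place, is at (400,245). Stylus runs from tail (399,158) to nib (401,321).

Run:
```python
from h import *
def P(f,l):
    c=load(f); r={n:big(c,u,v,z) for n,u,v,z in l}
    for n in r: print(f,n,r[n].round(4))
    return r
r=P("rest",[("lL",231,297,.014),("lR",571,297,.014),("rL",189,190,.072),("rR",613,190,.072),("sL",219,152,.004),("sR",583,151,.004)])
for a,b in("lL","lR"),("rL","rR"),("sL","sR"): d=r[a]-r[b];print(np.linalg.norm(d),np.degrees(np.arctan2(d[1],d[0]))-90,((r[a]+r[b])/2).round(4))
r=P("head",[("top",384,257,.089),("red",353,290,.074),("grn",393,292,.089),("f1",303,185,.012),("f2",443,152,.012),("f3",470,289,.012)])
d=r["f1"]-r["f2"];print(np.linalg.norm(d),np.degrees(np.arctan2(d[1],d[0]))-90, ((r["f1"]+r["f3"])/2).round(4))
r=P("ctrl",[("b1",289,201,.066),("b2",510,196,.066),("b3",507,280,.066),("b4",295,286,.066),("o",400,245,.0685),("t1",255,127,.06),("t2",541,121,.06)])
for a,b in("b1","b2"),("b4","b3"),("t1","t2"): d=r[a]-r[b];print(np.linalg.norm(d),np.degrees(np.arctan2(d[1],d[0]))-90,((r[a]+r[b])/2).round(4))
print("bez c",np.mean([r[k] for k in("b1","b2","b3","b4")],0).round(4))
r=P("sty",[("tail",399,158,.010),("nib",401,321,.006),("mat1",558,242,.002),("mat2",660,312,.002),("mat4",449,387,.002),("o",758,22,.07)])
d=r["nib"]-r["tail"];print(np.linalg.norm(d),np.degrees(np.arctan2(d[1],d[0])))
# pads
t=load("top0") if 0 else None
```

```text
rest lL [0.5428 0.3943 0.014 ]
rest lR [0.6416 0.0908 0.014 ]
rest rL [0.6367 0.4229 0.072 ]
rest rR [0.7343 0.1229 0.072 ]
rest sL [0.6655 0.4344 0.004 ]
rest sR [0.7652 0.131  0.004 ]
0.3192014784458738 18.031720856158188 [0.5922 0.2425 0.014 ]
0.31550259708765677 18.034584394248498 [0.6855 0.2729 0.072 ]
0.3193727729148689 18.18400882783891 [0.7154 0.2827 0.004 ]
head top [ 0.6383 -0.0194  0.089 ]
head red [ 0.6167 -0.0008  0.074 ]
head grn [ 0.6193 -0.024   0.089 ]
head f1 [0.6742 0.038  0.012 ]
head f2 [ 0.6954 -0.0561  0.012 ]
head f3 [ 0.602  -0.0782  0.012 ]
0.09638413486828003 12.696256318983671 [ 0.6381 -0.0201  0.012 ]
ctrl b1 [ 0.664  -0.2447  0.066 ]
ctrl b2 [ 0.6206 -0.3599  0.066 ]
ctrl b3 [ 0.5756 -0.3435  0.066 ]
ctrl b4 [ 0.6188 -0.2266  0.066 ]
ctrl o [ 0.6184 -0.2931  0.0685]
ctrl t1 [ 0.7066 -0.2433  0.06  ]
ctrl t2 [ 0.6513 -0.389   0.06  ]
0.12302287035842266 -20.65368318840217 [ 0.6423 -0.3023  0.066 ]
0.12466044171219269 -20.248432782143624 [ 0.5972 -0.285   0.066 ]
0.15581539808539174 -20.798355320936537 [ 0.6789 -0.3161  0.06  ]
bez c [ 0.6197 -0.2937  0.066 ]
sty tail [ 0.5419 -0.1198  0.01  ]
sty nib [ 0.4264 -0.1313  0.006 ]
sty mat1 [ 0.495  -0.2395  0.002 ]
sty mat2 [ 0.4495 -0.3266  0.002 ]
sty mat4 [ 0.3732 -0.1745  0.002 ]
sty o [ 0.6179 -0.2918  0.07  ]
0.116151280035062 -174.28800721262348
```

```bash
cat >> h.py <<'E'
def frame(x,T=0.):   # tool x = horizontal angle x tilted down by T; tool z = away/down
    h=np.array([np.cos(x),np.sin(x),0]);tx=np.cos(T)*h-np.sin(T)*np.array([0,0,1.])
    ty=np.cross([0,0,-1.],h);tz=np.cross(tx,ty)
    return Rot.from_matrix(np.c_[tx,ty,tz])
CY=np.radians(-20.6); CC=np.array([.6195,-.2935,0]); CX=np.array([np.cos(CY),np.sin(CY),0])
NIB=np.array([.0555,0,.179])
def press_pose(off,z,T=np.radians(40)):   # nib tip at controller-x offset and height
    R=frame(CY+np.pi,T); return CC+CX*off+[0,0,z]-R.apply(NIB), R.as_quat()
def go(p,q,**k): return env.move_linear(list(p),ori=list(q),**k)
E
python3 - <<'E'
from h import *
q=frame(np.radians(-174.3)).as_quat()
print(kinematics.solve_ik([.479,-.126,.185],q))
for o in(-.0095,.0095):
    for z in (.12,.066): p,qq=press_pose(o,z); print(p,kinematics.solve_ik(p,qq))
eoat.gripper_to(.05,10)
env.movep([.479,-.126,.26],q); go([.479,-.126,.185],q,vel=.1)
print(eoat.gripper_to(0.0,40)); s=env.state(); print(s["grip_width"],s["grip_force"],s["clock"])
go([.479,-.126,.29],q,vel=.15)
p,qq=press_pose(-.0095,.12); env.movep(p,qq); snap("wrist","grip"); print(env.state()["clock"],env.state()["joint_pos"])
E
```

```text
[ 0.07129225  0.45361371 -0.56498431  0.         -0.5521983  -1.54260481]
[ 0.54270238 -0.26463367  0.29279667] None
[ 0.54270238 -0.26463367  0.23879667] None
[ 0.56048752 -0.27131867  0.29279667] None
[ 0.56048752 -0.27131867  0.23879667] None
False
0.011240013862034123 39.99840974807739 10.1917Traceback (most recent call last):
  File "<stdin>", line 10, in <module>
workcell.Unreachable: the arm cannot take that pose within its joint ranges
```

Run:
```python
from h import *
for Td in (30,33,35,37):
    for o,z in((-.0095,.1),(-.0095,.064),(.0095,.1),(.0095,.064)):
        p,qq=press_pose(o,z,np.radians(Td)); j=kinematics.solve_ik(p,qq); print(Td,o,z,None if j is None else j.round(2))
print(env.state()["ee_pos"],env.state()["grip_width"])
```

```text
30 -0.0095 0.1 [-0.2   0.43 -0.46  0.44 -0.18 -2.14]
30 -0.0095 0.064 None
30 0.0095 0.1 [-0.2   0.46 -0.39  0.36 -0.22 -2.06]
30 0.0095 0.064 None
33 -0.0095 0.1 None
33 -0.0095 0.064 None
33 0.0095 0.1 None
33 0.0095 0.064 None
35 -0.0095 0.1 None
35 -0.0095 0.064 None
35 0.0095 0.1 None
35 0.0095 0.064 None
37 -0.0095 0.1 None
37 -0.0095 0.064 None
37 0.0095 0.1 None
37 0.0095 0.064 None
[ 0.47851705 -0.12598638  0.28918221] 0.011602790047089138
```

```bash
sed -i 's/R=frame(CY+np.pi,T)/R=frame(CY,T)/; s/T=np.radians(40)/T=np.radians(45)/' h.py
python3 - <<'E'
from h import *
for o,z in((-.0095,.11),(-.0095,.064),(.0095,.11),(.0095,.064)):
    p,qq=press_pose(o,z); j=kinematics.solve_ik(p,qq); print(o,z,p.round(3),None if j is None else j.round(2))
# rest placement IK check, slope 40
y=np.radians(18.1); rc=np.array([.6403,.258,0])
for sl in(-.095,0,.095):
  for flip in (0,np.pi):
    u=np.array([np.cos(y),np.sin(y),0]);w=np.array([-np.sin(y),np.cos(y),0])
    a=np.radians(39.6); d=np.cos(a)*u+np.sin(a)*[0,0,1][-1]*np.array([0,0,1.]); 
    n=-np.sin(a)*u+np.cos(a)*np.array([0,0,1.])
    R=Rot.from_matrix(np.c_[d,-w,-n]) if not flip else Rot.from_matrix(np.c_[-d,w,-n])
    for off in(.065,.09):
        U=rc-.0423*u+sl*w+[0,0,.004]; tip=U+d*off+n*.002; tcp=tip+n*.182
        j=kinematics.solve_ik(tcp,R.as_quat()); print(sl,flip,off,tcp.round(3),None if j is None else j.round(2))
p,qq=press_pose(-.0095,.12)
env.movep([.47,-.2,.33],frame(CY).as_quat()); env.movep(p,qq); snap("wrist","grip"); print(env.state()["clock"],env.state()["grip_width"])
E
```

```text
-0.0095 0.11 [ 0.692 -0.321  0.276] [-0.24  0.9   0.57 -0.1  -2.02  1.44]
-0.0095 0.064 [ 0.692 -0.321  0.23 ] [-0.24  0.93  0.53 -0.09 -1.95  1.45]
0.0095 0.11 [ 0.71  -0.328  0.276] [-0.24  0.93  0.65 -0.1  -2.07  1.44]
0.0095 0.064 [ 0.71  -0.328  0.23 ] [-0.24  0.97  0.61 -0.09 -1.99  1.45]
-0.095 0 0.065 [0.566 0.134 0.187] None
-0.095 0 0.09 [0.584 0.14  0.203] None
-0.095 3.141592653589793 0.065 [0.566 0.134 0.187] None
-0.095 3.141592653589793 0.09 [0.584 0.14  0.203] None
0 0 0.065 [0.536 0.224 0.187] None
0 0 0.09 [0.555 0.23  0.203] None
0 3.141592653589793 0.065 [0.536 0.224 0.187] None
0 3.141592653589793 0.09 [0.555 0.23  0.203] None
0.095 0 0.065 [0.507 0.314 0.187] None
0.095 0 0.09 [0.525 0.32  0.203] None
0.095 3.141592653589793 0.065 [0.507 0.314 0.187] None
0.095 3.141592653589793 0.09 [0.525 0.32  0.203] None
14.5333 0.011324776996650594
```

View pics/grip.png

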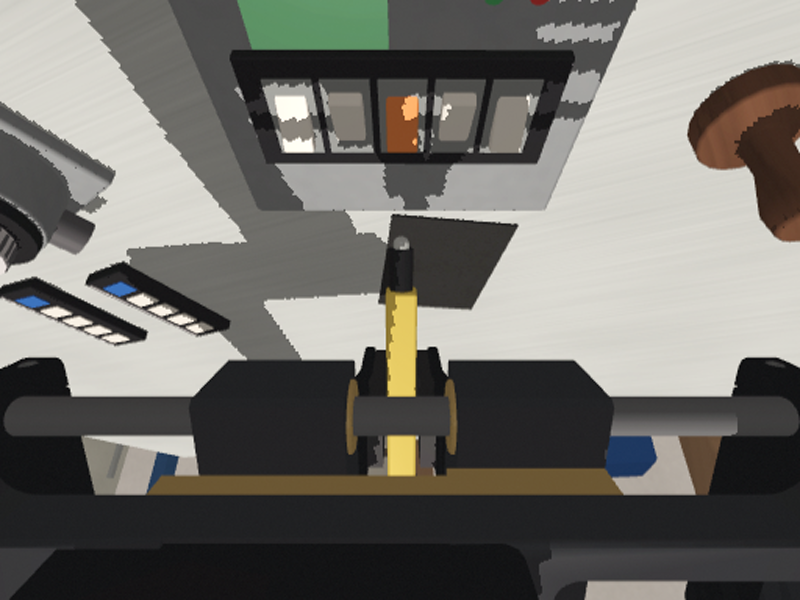

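The stylus is held straight, with the nib tip at (401,238) and the handle's front end at (401,290). The orange rocker is at (403,125). I'll compare these with prediction, then press.

Run:
```python
from h import *
p=eyes.camera_params("wrist");M=np.linalg.inv(p["T_tool_cam"]);c=(p["mtx"],M[:3,:3],M[:3,3])
for x in(.0505,.0555,.0605): print(x,((proj(c,[x,0,.179])+.5)/S-.5).round(1))
for x in(.030,.035,.040): print("h",x,((proj(c,[x,0,.173])+.5)/S-.5).round(1))
c2=load("grip"); print("orange pred",((proj(c2,CC+[0,0,.0685])+.5)/S-.5).round(1))
```

```text
0.0505 [402.1 251.1]
0.0555 [402.1 237.7]
0.0605 [402.1 224. ]
h 0.03 [402.1 308.3]
h 0.035 [402.1 295.3]
h 0.04 [402.1 282.1]
orange pred [402.3 122.5]
```

Run:
```python
from h import *
p,q=press_pose(-.0095,.082); go(p,q,vel=.1)
p,q=press_pose(-.0095,.058); print(go(p,q,vel=.02,until_force=6))
R=Rot.from_quat(env.state()["orientation"]); print("tip",(env.state()["ee_pos"]+R.apply(NIB)).round(4),env.state()["ft_force"])
p,q=press_pose(-.0095,.12); go(p,q,vel=.1); im,c=snap("wrist","on"); print(env.state()["clock"])
cv2.imwrite("pics/on_c.png",cv2.resize(im[0:170,120:400,::-1],None,fx=2.8,fy=2.8,interpolation=cv2.INTER_CUBIC))
```

```text
True
tip [ 0.609  -0.2901  0.0668] [-0.98511519  0.51584085  4.3747974 ]
16.6167
```

View pics/on_c.png

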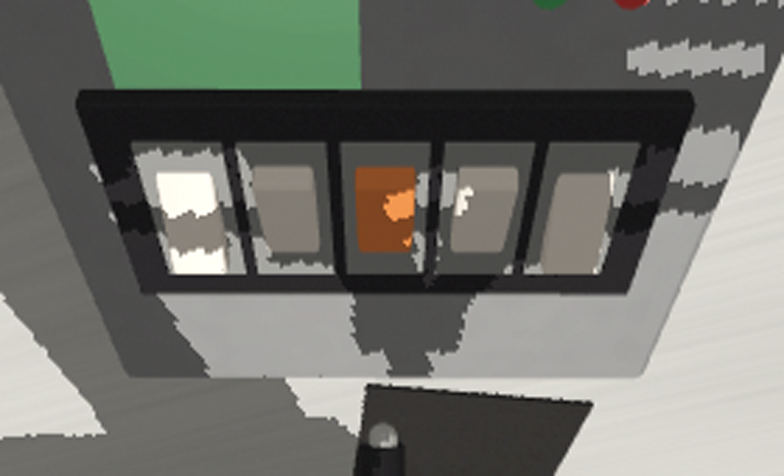

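Orange now matches the "on" white rockers (2nd and 4th), and the whites are unchanged. Next I'll lay the stylus on the mat and turn the collar by about +54°.

```bash
cat >> h.py <<'E'
MY=np.radians(-27.4); MC=np.array([.412,-.2517,0])
def stylus_down():
    g=MC+.0048*np.array([np.cos(MY),np.sin(MY),0]); q=frame(MY).as_quat()
    env.movep(g+[0,0,.27],q); go(g+[0,0,.1875],q,vel=.1); eoat.gripper_to(.04,10); go(g+[0,0,.29],q,vel=.2)
    return g,q
HC=np.array([.6382,-.0197,0])
def turn(b0,da,eff=15):
    q0,q1=down(np.radians(b0)),down(np.radians(b0+da))
    env.movep(HC+[0,0,.33],q0); eoat.gripper_to(.087,eff); go(HC+[0,0,.245],q0,vel=.12)
    eoat.gripper_to(.03,eff); print("w",env.state()["grip_width"],env.state()["ft_force"].round(1))
    for k in np.linspace(0,1,7)[1:]: env.movep(HC+[0,0,.245],down(np.radians(b0+da*k)))
    env.dwell(.3); s=env.state();print(s["ft_force"].round(1),s["wrist_torque"].round(2),s["joint_pos"].round(2))
    eoat.gripper_to(.087); go(HC+[0,0,.33],q1,vel=.15)
E
python3 - <<'E'
from h import *
env.movep([.5,-.25,.34],frame(CY).as_quat())
stylus_down(); 
turn(-117,54)
env.movep([.60,-.03,.33],down(np.radians(-90))); im,c=snap("wrist","col"); print(env.state()["clock"])
cv2.imwrite("pics/col_c.png",cv2.resize(im[90:220,180:310,::-1],None,fx=4.5,fy=4.5,interpolation=cv2.INTER_CUBIC))
E
```

```text
w 0.059586745811987904 [-0.3 -0.9  2.2]
[-2.2 -2.4  5.5] [-1.04  0.62  0.03] [ 0.22  0.55 -0.15  0.   -0.87  1.81]
28.2833
```

View pics/col_c.png

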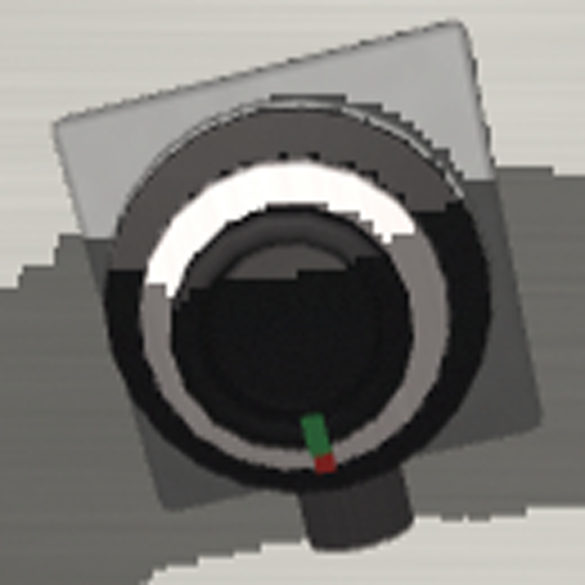

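Red pointer (325,463) appears in line with the green mark (313,420)-(320,452). I'll measure the residual angle by colour.

Run:
```python
from h import *
c=load("col"); im=cv2.imread("pics/col_raw.png").astype(int)[:,:,::-1]
sub=np.zeros(im.shape[:2],bool); sub[150:205,225:280]=True
r,g,b=im[:,:,0],im[:,:,1],im[:,:,2]
for n,m,zs in(("red",(r>g+50)&(r>b+50)&sub,(.074,)),("green",(g>r+25)&(g>b+15)&sub,(.089,))):
    v,u=np.nonzero(m)
    for z in zs:
        X=np.array([ray(c,a,d,z) for a,d in zip(u,v)]); rr=np.hypot(*(X-HC)[:,:2].T)
        print(n,len(u),u.mean(),v.mean(),X.mean(0).round(4),np.degrees(np.arctan2(*(X.mean(0)-HC)[[1,0]]))%360, rr.min(),rr.max())
# centre from fitting upper ring / head image? project axis
for z in(.059,.074,.089): print(proj(c,HC+[0,0,z]))
```

```text
red 14 251.64285714285714 192.71428571428572 [ 0.6089 -0.0251  0.074 ] 190.51171111697775 0.02827474693981797 0.03118740962229344
green 43 249.7674418604651 185.88372093023256 [ 0.6191 -0.0238  0.089 ] 192.2280119503557 0.01605100349356964 0.023267383000455822
[245.90547947 157.59908659]
[245.26914138 160.15525465]
[244.54989469 163.04446627]
```

```bash
cat > col.py <<'E'
from h import *
from scipy.optimize import least_squares
obs=[]
for k,yaw in enumerate((-125,-90,-55)):
    h=np.radians(yaw+90); p=HC-.05*np.array([np.cos(h),np.sin(h),0])+[0,0,.285]
    env.movep(p,down(np.radians(yaw))); env.dwell(.2); im,c=snap("wrist",f"colz{k}"); im=im.astype(int)
    r,g,b=im[:,:,0],im[:,:,1],im[:,:,2]; u0,v0=proj(c,HC+[0,0,.08])
    V,U=np.mgrid[:384,:512]; sub=np.hypot(U-u0,V-v0)<65
    ang=[]
    for m,z in(((r>g+50)&(r>b+50)&sub,.074),((g>r+25)&(g>b+15)&sub,.089)):
        v,u=np.nonzero(m); X=np.array([ray(c,a,d,z) for a,d in zip(u,v)]); X=X[np.hypot(*(X-HC)[:,:2].T)<.034]; ang.append(X.mean(0)); n=len(X)
        e=X.mean(0)-HC; print(yaw,n,X.mean(0).round(4),(np.degrees(np.arctan2(e[1],e[0]))%360).round(1),np.hypot(*e[:2]).round(4))
    # direction from green mark to red pointer: no axis needed if aligned
    d=ang[0]-ang[1]; print("line",(np.degrees(np.arctan2(d[1],d[0]))%360).round(1))
print(env.state()["clock"])
E
python3 col.py
python3 - <<'E'
import cv2,numpy as np
a=[cv2.resize(cv2.imread(f"pics/colz{k}_raw.png")[60:260,150:360],(400,381),interpolation=cv2.INTER_CUBIC) for k in(0,1)]
cv2.imwrite("pics/colm.png",np.hstack(a))
E
```

```text
-125 32 [ 0.6094 -0.0252  0.074 ] 190.8 0.0293
-125 70 [ 0.6187 -0.0238  0.089 ] 192.0 0.0199
line 188.5
-90 21 [ 0.6088 -0.0253  0.074 ] 190.8 0.0299
-90 66 [ 0.619  -0.0238  0.089 ] 192.0 0.0197
line 188.5
-55 29 [ 0.6093 -0.0251  0.074 ] 190.5 0.0294
-55 66 [ 0.6186 -0.0239  0.089 ] 192.2 0.02
line 187.0
31.075
```

View pics/colm.png

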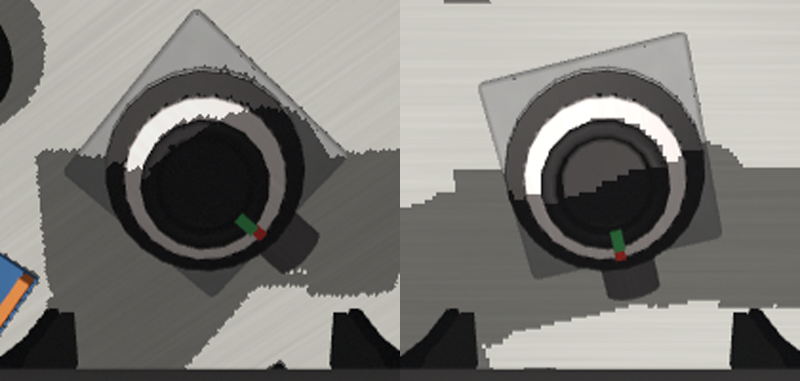

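The pointer is about 1.4° short in all three views, so I'll nudge it.

```bash
python3 - <<'E'
from h import *
turn(-90,1.5)
E
python3 col.py
```

```text
w 0.05937585087754532 [-0.1 -1.1  1.9]
[-0.6 -3.4  4.6] [-1.34  0.27 -0.02] [ 0.22  0.55 -0.15  0.   -0.87  1.38]
-125 27 [ 0.6095 -0.0259  0.074 ] 192.3 0.0294
-125 69 [ 0.6188 -0.0238  0.089 ] 192.1 0.0198
line 192.8
-90 22 [ 0.6091 -0.0261  0.074 ] 192.3 0.0298
-90 68 [ 0.619  -0.0238  0.089 ] 191.9 0.0197
line 193.0
-55 28 [ 0.6092 -0.026   0.074 ] 192.3 0.0297
-55 66 [ 0.6187 -0.0239  0.089 ] 192.2 0.02
line 192.6
39.5083
```

Run:
```python
from h import *
env.movep([.37,-.23,.34],frame(MY).as_quat()); env.dwell(.2); im,c=snap("wrist","mat")
def yel(im,c,z):
    h=cv2.cvtColor(im,cv2.COLOR_RGB2HSV); m=cv2.inRange(h,(20,110,70),(33,255,255)); n,l,s,ce=cv2.connectedComponentsWithStats(m)
    i=1+np.argmax(s[1:,4]); v,u=np.nonzero(l==i); X=np.array([ray(c,a,b,z) for a,b in zip(u,v)])
    e=np.linalg.svd((X-X.mean(0))[:,:2],full_matrices=False)[2][0]; t=(X-X.mean(0))[:,:2]@e
    return s[i],X.mean(0).round(4),np.degrees(np.arctan2(e[1],e[0])),np.ptp(t)
print(yel(im,c,.012)); im=eyes.camera("top");print(yel(im,cam("top"),.012))
print(MC+.0048*np.array([np.cos(MY),np.sin(MY),0]))
```

```text
(array([252, 104,  11,  80, 877], dtype=int32), array([ 0.4106, -0.2505,  0.012 ]), np.float64(152.6788324297359), np.float64(0.08710491277399826))
(array([324, 245,  11,  18,  94], dtype=int32), array([ 0.4333, -0.2623,  0.012 ]), np.float64(153.25482523221385), np.float64(0.04391938149291126))
[ 0.41626151 -0.25390896  0.        ]
```

View pics/mat.png

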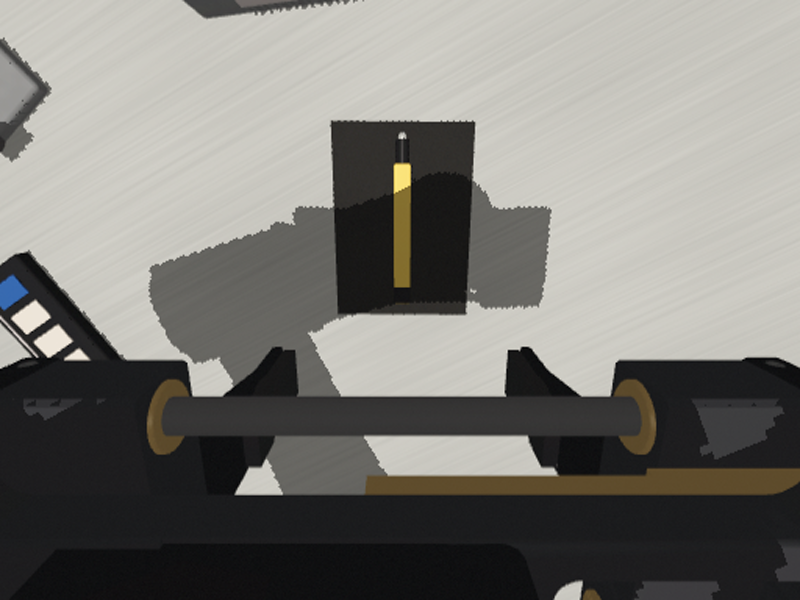

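The stylus lies centred on the mat, from nib (402,132) to tail (402,300), and hasn't moved. I'll pick it up and press the rocker off.

Run:
```python
from h import *
g=MC+.0048*np.array([np.cos(MY),np.sin(MY),0]); q=frame(MY).as_quat()
eoat.gripper_to(.05,10); env.movep(g+[0,0,.27],q); go(g+[0,0,.187],q,vel=.1); eoat.gripper_to(0,40)
print(env.state()["grip_width"]); go(g+[0,0,.30],q,vel=.2)
p,q=press_pose(.0095,.12); env.movep(p,q); snap("wrist","grip2")
p,q=press_pose(.0095,.082); go(p,q,vel=.1)
p,q=press_pose(.0095,.058); print(go(p,q,vel=.02,until_force=6))
R=Rot.from_quat(env.state()["orientation"]); print("tip",(env.state()["ee_pos"]+R.apply(NIB)).round(4),env.state()["ft_force"])
p,q=press_pose(.0095,.12); go(p,q,vel=.1); p,q=press_pose(-.0095,.12); go(p,q,vel=.1); im,c=snap("wrist","off"); print(env.state()["clock"])
cv2.imwrite("pics/off_c.png",cv2.resize(im[0:170,120:400,::-1],None,fx=2.8,fy=2.8,interpolation=cv2.INTER_CUBIC))
```

```text
0.011623271321682066
True
tip [ 0.6285 -0.2972  0.068 ] [ 2.16712626 -1.23423252  4.54108465]
48.2917
```

View pics/off_c.png

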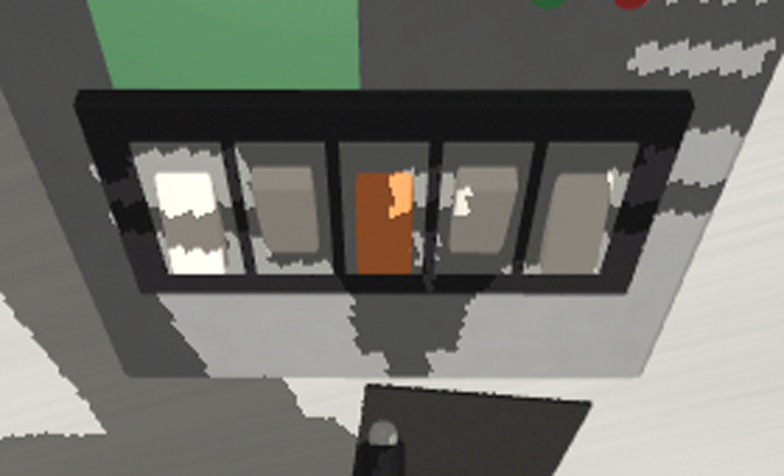

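Orange matches the "off" whites (1 and 5), which are unchanged. Next I'll lay the stylus on the mat, then locate the pads.

```bash
cat >> h.py <<'E'
A=np.radians(40.2); YR=np.radians(18.1); RC=np.array([.6425,.2589,0]); Z=np.array([0,0,1.])
def find(c,im,z,near,rad=.085):
    V,U=np.mgrid[:384,:512]; K,R,t=c; o=-R.T@t
    d=np.stack([U,V,np.ones_like(U)],-1)@np.linalg.inv(K).T@R; X=o+d*((z-o[2])/d[...,2])[...,None]
    m=((im.max(2)<75)&(np.hypot(X[...,0]-near[0],X[...,1]-near[1])<rad)).astype(np.uint8)
    n,l,s,_=cv2.connectedComponentsWithStats(m); i=1+np.argmax(s[1:,4])
    (cx,cy),(w,h),a=cv2.minAreaRect((X[l==i][:,:2]*1000).astype(np.float32)); a+=0 if w>h else 90
    return np.array([cx,cy])/1000,(max(w,h).__round__(1),min(w,h).__round__(1)),(a+90)%180-90
def pad_plan(ctr,yaw,slot,a=A):
    o=np.array([np.cos(yaw),np.sin(yaw),0]); w=np.cross(Z,o); c=np.array([*ctr,0])
    R=frame(yaw+np.pi,-a); tz=R.apply([0,0,1]); tcp=c+[0,0,.0095*np.sin(a)+.0018]-.182*tz
    u=np.array([np.cos(YR),np.sin(YR),0]); wr=np.cross(Z,u); d=np.cos(A)*u+np.sin(A)*Z; n=np.cross(d,wr)
    G=np.c_[d,wr,n]@np.c_[o,w,Z].T
    cen=RC-.0405*u+slot*wr+.004*Z+.065*d
    return tcp,R.as_quat(),cen+G@(tcp-c),(Rot.from_matrix(G)*R).as_quat()
E
python3 - <<'E'
from h import *
env.movep([.5,-.25,.34],frame(CY).as_quat()); stylus_down()
env.movep([.42,.08,.38],down(np.radians(-90))); env.dwell(.2); im,c=snap("wrist","pads")
ti,tc=eyes.camera("top"),cam("top")
for near,sl in(((.469,.1335),.095),((.4565,.0264),0)):
    r=find(c,im,.012,near); print(r, find(tc,ti,.012,near))
    P=pad_plan(r[0],np.radians(r[2]),sl)
    for p,q in((P[0],P[1]),(P[0]+.12*Z,P[1]),(P[2],P[3]),(P[2]+.08*Z,P[3])):
        j=kinematics.solve_ik(p,q); print(p.round(3),None if j is None else j.round(2))
print(env.state()["clock"])
E
```

```text
(array([0.49627411, 0.12842136]), (112.3, 49.9), -0.7819366455078125) (array([0.46725336, 0.12532008]), (156.7, 136.5), 38.95893478393555)
[0.614 0.127 0.147] [ 0.4   0.8   0.06 -0.26 -1.5  -1.87]
[0.614 0.127 0.267] [ 0.4   0.65  0.13 -0.26 -1.7  -1.93]
[0.617 0.35  0.234] [ 0.74  0.67  0.04 -0.   -0.95 -2.  ]
[0.617 0.35  0.314] [ 0.74  0.59  0.12 -0.   -1.1  -2.  ]
(array([0.45645883, 0.02914932]), (128.1, 50.5), 5.153054714202881) (array([0.44498129, 0.03247047]), (147.7, 144.6), -60.94866943359375)
[0.573 0.04  0.147] [ 0.32  0.74 -0.13 -0.15 -1.4  -1.72]
[0.573 0.04  0.267] [ 0.32  0.58 -0.06 -0.15 -1.62 -1.75]
[0.646 0.26  0.234] [ 0.61  0.65  0.    0.   -0.93 -1.87]
[0.646 0.26  0.314] [ 0.61  0.57  0.08  0.   -1.08 -1.87]
53.825
```

View pics/pads.png

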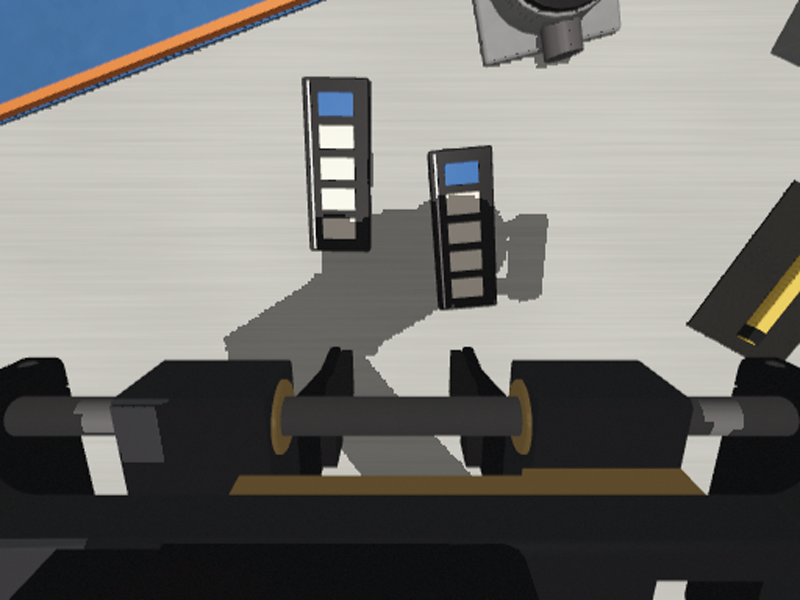

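Pad L (left, corners (303,78)-(371,249)) was knocked about 4 cm outward and my search circle clipped it. I'll re-measure from this picture and place it.

```bash
cat > pad.py <<'E'
from h import *
import sys
def run(near,sl):
    env.movep([.42,.08,.38],down(np.radians(-90))); env.dwell(.2); im,c=snap("wrist",f"pad{int(sl*1000)}")
    r=find(c,im,.012,near,.09); print(r); assert r[1][0]>122 and r[1][0]<138
    a,qa,b,qb=pad_plan(r[0],np.radians(r[2]),sl)
    eoat.gripper_to(.075,25); env.movep(a+.12*Z,qa); go(a,qa,vel=.12)
    eoat.gripper_to(.03,25); print("w",env.state()["grip_width"])
    go(a+.13*Z,qa,vel=.2); env.movep(b+.10*Z,qb); print("w",env.state()["grip_width"])
    go(b+.006*Z,qb,vel=.12); print("touch",go(b-.003*Z,qb,vel=.02,until_force=2.5),(env.state()["ee_pos"]-b).round(4),env.state()["ft_force"].round(1))
    eoat.gripper_to(.064,10); env.dwell(.3); go(b+.10*Z,qb,vel=.15); print(env.state()["clock"])
run((float(sys.argv[1]),float(sys.argv[2])),float(sys.argv[3]))
E
python3 pad.py .508 .128 .095
```

```text
(array([0.5046503 , 0.12889287]), (128.7, 49.2), -1.138641357421875)
w 0.049672298816448
w 0.04953395981022713
touch True [ 0.      0.0001 -0.0005] [-0.   0.3  3.7]
64.2417
```

```bash
python3 pad.py .4565 .029 0
python3 - <<'E'
from h import *
env.movep([.45,.1,.45],down(np.radians(-90)))
env.movep([.30,.40,.45],down(np.radians(-60))); env.dwell(.5)
a,_=snap("top","topF"); b,_=snap("scene","sceneF")
A_=cv2.resize(a[90:330,40:420,::-1],(800,505),interpolation=cv2.INTER_CUBIC)
c1=cv2.resize(a[110:320,40:240,::-1],(400,420),interpolation=cv2.INTER_CUBIC); c2=cv2.resize(b[90:300,200:400,::-1],(400,420),interpolation=cv2.INTER_CUBIC)
cv2.imwrite("pics/final.png",np.hstack([c1,c2])); print(env.state()["clock"])
h=cv2.cvtColor(a,cv2.COLOR_RGB2HSV); m=cv2.inRange(h,(20,110,70),(33,255,255)); m[:200]=0; v,u=np.nonzero(m); print(len(u),ray(cam("top"),u.mean(),v.mean(),.012))
for n,p in(("cup",(.7507,.0475,.102)),): print(proj(cam("top"),p))
E
```

```text
(array([0.45627228, 0.02917534]), (128.2, 51.0), 5.284403324127197)
w 0.049334099685425105
w 0.049395940560189845
touch True [0.0001 0.0001 0.    ] [-1.   0.   4.3]
76.6083
80.9083
248 [ 0.41089869 -0.25092015  0.012     ]
[195.64378823 120.7938377 ]
```

View pics/final.png

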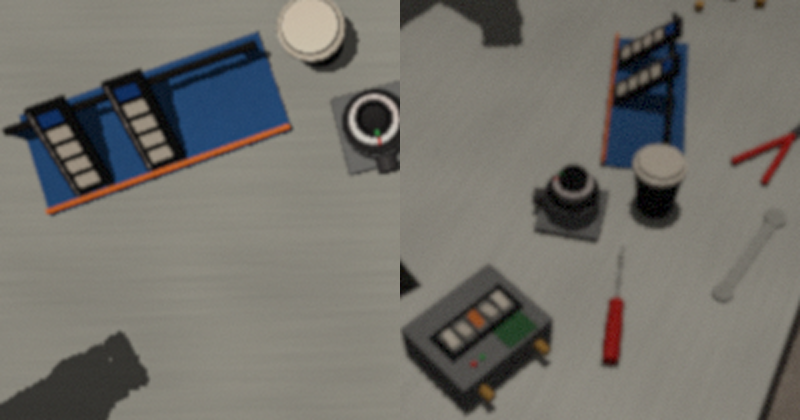

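Both pads lean on the rest with keys out at (65,145) and (145,120). Red meets green at (377,137), the stylus is on the mat, the cup and screwdriver are in place, and no third pad is visible. Handing in.

```bash
python3 -c "
from h import *
print(env.sign_off())"
```

```text
the job is handed in; nothing more can be done
None
```

I handed the job in at about 81 s with every step done in the order asked: the orange rocker went on, the collar was turned to within about 0.5° of the green mark, and the rocker went off again; both keypads present lean on the rest, the stylus lies on the mat, and the cup, tamper and screwdriver were never handled.

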